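Lock the dust-filter hatch

TASK

The hatch on top of the workshop's dust-filter box stands ajar on its spring. Put your fingertips in the slot of its round quarter-turn fastener, press the hatch down flush, and keep it down while you turn the fastener clockwise (seen from above) all the way to its stop, so that the hatch stays locked shut when you let go. Do not pull the hatch up, and leave the glue bottle, the cup, the sanding block and the screwdriver where they are.

Things in the scene. Friction and masses are not known exactly. Their poses are not given: they have to be found in the camera images.
- filter_box: Grey box fixed to the bench, 320 (x) by 260 (y) by 120 mm high; origin at the centre of its underside, z up, x towards its hinge side. On top a fixed rear deck (x +75 to +160, top at z 132 mm) and the hatch, 222 by 250 by 12 mm, hinged along y at x +70, z 120 mm. With the hatch shut, the slot floor's centre is at x -60, y 0, z 136 mm in this frame.
- hatch (a joint): Hatch angle in rad: 0 = shut, flush (hard stop). A spring holds it ajar at about 0.11 (the fastener then stands about 14 mm higher). Pressing it fully shut takes about 6 N at the fastener; let go unlocked, it springs up again. When locked it rests at about 0.005.
- cam (a joint): Fastener angle in rad, clockwise from above positive: 0 = unlocked (stop; slot along the box's x), 1.571 = locked (stop; slot parallel to the hinge line). Starts at 0 to 0.35, stays where left, turns with about 0.06 N m. From about 0.75 on a hidden tongue meets its keeper: with the hatch down (below 0.02) it slips under and holds it; with the hatch higher it is blocked or turns hard.
- cam_slot (a point): Centre of the slot's floor, on the turning axis. The fastener is an aluminium disc 104 mm across, inside a fixed black collar (124 mm across, same height), with one straight slot: 30 mm wide, 14 mm deep, closed at both ends, 89 mm long at its sides. The disc's top is 14 mm above this point. x along the slot, y across, z up the axis; turns with the disc, tilts with the hatch.
- glue: White glue bottle, 56 mm in diameter, 150 mm high, loose, standing on the bench beside the box; origin at the centre of its underside. Bystander.
- jar: White ceramic cup, 72 mm in diameter, 75 mm high, loose, on the bench beside the box; origin at the centre of its underside. Bystander.
- sand_block: Cork sanding block 45 by 100 by 30 mm, loose, lying on the box's rear deck behind the hatch; origin at the centre of its underside. Bystander.
- driver: Screwdriver lying loose on the bench beside the box, along its own x. Bystander.

How it is judged:
On the way:
1. the fingertips hold the hatch down while the fastener is still unlocked (value of joint hatch below 0.05 rad and value of joint cam below 1.1 rad and contact force between the fingers and filter_box above 0.5 N), for 0.1 s.
At the end, for the whole second after the job is handed in: The hatch is shut (below 0.025 rad) and held by the fastener, which is turned to within 0.17 rad of its locked stop and at rest; the four bystanders are within 30 mm of where they stood (value of joint hatch below 0.025 rad and value of joint cam above 1.4 rad and velocity of joint cam below 0.05 rad/s and distance of each of glue, jar, sand_block, driver from where it was at the start of the episode below 0.03 m); the robot touches nothing.
It fails at once if the hatch is pulled up beyond its sprung position (value of joint hatch above 0.2 rad).
It fails at once if a bystander is moved or lifted (distance of any of glue, jar, sand_block, driver from where it was at the start of the episode above 0.03 m).
It also fails if it takes over 38 s, if anything falls off the work surface, if the arm or the gripper's body presses on something with over 40 N, if the wrist force passes 120 N, or if a joint passes its speed limit or range.

ROBOT

A 6-joint arm with a two-finger parallel gripper is mounted at the origin on the work surface. World frame = base frame: x ahead of the robot, y to its left, z up, the work surface at z = 0. Lengths are in m, angles in rad, forces in N, time in s.
With the tool pointing down it reaches from about 0.375 to 0.975 m from the base axis. Payload 3.8 kg.
Tool frame: the origin (TCP) lies midway between the tips of the shut fingers; the grasp point (between the pads) lies 19 mm behind it; z points along the fingers, y is the line along which they close (so a half turn about z gives the same grasp; the last joint's range is limited). The gripper opens to 85 mm and grips with 20 to 120 N. Pads are 22 mm wide; open, the fingers measure 114 mm over their backs; the gripper's body (76 mm by 85 mm) begins 54 mm behind the grasp point. The pads swing forward as they close: fully open they stand 13 mm farther back than shut.
Start: joints at [-1.157, 0.264, 1.604, -0, 1.274, -0.037], TCP at [0.294, -0.608, 0.211] pointing down, gripper open.
Joint ranges: [-2.63, 2.63], [-0.94, 2.18], [0.31, 2.57], [-1.31, 4.45], [0, 2.66], [-2.55, 2.55]. Speed limits (rad/s): [2.57, 2.57, 3.14, 3.14, 3.14, 3.14].

INTERFACE

Orientations are given as a rotation vector (axis times angle).
In Python, from workcell import bot, imaging gives the robot as it stands.
- The arm moves only by the tool step_arm, never from a script. Its argument "series" is a list of rows, each an object of numbers: "grip": the closure, from -1 (fully open) to 1 (shut); "x", "y", "z": the shift along the tool's x, y, z normalised to -1 to 1, where 1 is 500 mm; "ax", "ay", "az": the turn, a rotation vector about the tool's x, y, z normalised to -1 to 1, where 1 is 30 degrees. A call has 1 to 12 rows; each row is the pose to reach, as a shift and turn from the pose commanded when the call began, along the tool's axes at that moment; what a row does not reach only later rows make up. A row lasts 1/10 s, in which the tool goes at most 50 mm and 8.59 degrees, less where a joint would pass 70% of its speed; a pose out of reach is approached as far as the arm can. A call with a number of a shift or a turn outside -1 to 1 is refused whole. A call with a gripper value outside its range is refused whole. The fingers move at their own pace and stop on an object; "force" is the grip in N (left out, the last holds). Time passes only in rows, so rows that repeat a pose let the fingers close. It gives the time, the measured TCP pose, the force, the opening and the grip force at its end, in the units of the state.
- bot.read_state(): the state, without advancing time (a new reading comes with each control period).
- imaging.read_camera(name): name is "side" or "top"; returns a dict with "img" (384x512x3 uint8, red, green, blue), "fx", "fy", "cx", "cy" (pixels), "R" (3x3) and "t" (3): a world point X has camera coordinates R X + t. Camera axes: x right, y down, z forward; pixel columns grow to the right and rows downward; lengths in m; the calibration is good to about 2 mm. A picture is of the moment at which its call begins. There is no depth.
- bot.finish_job(): hands the job in; it is judged then, once.
The state is a dict: "time": time; "q": joint angles; "joint_vel": joint speeds; "joint_torque": joint torques, N m; "tool_pos": TCP position; "tcp_rot": TCP orientation; "wrist_force": force on the tool from outside, world axes, zero at the start; "torque": the same for the moment, N m; "width": opening from 0.0 (shut) to 1.0 (fully open); "grip_force": force on a finger pad.
Only numpy, scipy, OpenCV 4.12 (cv2) and the standard library are available. Lean on these libraries where they do the work, as an engineer would, in place of code of your own. Each camera call takes 0.05 s, during which the arm holds its last target. There are 200 camera calls.

## Working session

There is one attempt and no reset: what is moved stays moved. The work goes in short steps, Python scripts to look and compute and a tool call to move; the robot and the scene stay as the last step left them, time stands still between calls to the robot, and variables do not carry over. Pictures are saved under pics/ and viewed, at most 10 in all, crops included, and the job is handed in when it is done.

Besides the shell and the picture viewer there is one more tool, called after ">>>" by a JSON object that holds its "api" and its "payload". step_arm: Moves the arm, as the interface text tells. Scaled input: -1 to 1 covers 500 mm each way for a shift and 30 degrees each way for a turn. Its arguments: {"type":"object","properties":{"series":{"type":"array","items":{"type":"object","properties":{"grip":{"type":"number"},"x":{"type":"number","minimum":-1,"maximum":1},"y":{"type":"number","minimum":-1,"maximum":1},"z":{"type":"number","minimum":-1,"maximum":1},"ax":{"type":"number","minimum":-1,"maximum":1},"ay":{"type":"number","minimum":-1,"maximum":1},"az":{"type":"number","minimum":-1,"maximum":1}}}},"force":{"type":"number"}},"required":["series"]}

```bash
mkdir -p pics
python3 - <<'E'
from workcell import bot, imaging
import cv2,pickle
s=bot.read_state();print({k:s[k] for k in("time","tool_pos","tcp_rot","wrist_force","width")})
d={n:imaging.read_camera(n) for n in("side","top")}
pickle.dump(d,open("c0.pkl","wb"))
for n in d:
    cv2.imwrite(f"pics/{n}0.png",cv2.resize(d[n]["img"][:,:,::-1],(768,576)))
    print(n,d[n]["fx"],d[n]["cx"],d[n]["cy"],d[n]["R"],d[n]["t"])
E
```

```text
{'time': 0.0, 'tool_pos': array([ 0.29378921, -0.60684113,  0.20963688]), 'tcp_rot': array([-3.05994064e+00, -7.01690149e-01,  6.62044440e-04]), 'wrist_force': array([ 0.23283466,  0.01071669, -0.74825255]), 'width': 1.0023732731850414}
side 429.72499995886096 256.3660183848504 191.00273619059152 [[-0.98223842 -0.18754088 -0.00600886]
 [-0.17446127  0.92458585 -0.3386802 ]
 [ 0.06907209 -0.33161639 -0.94088236]] [0.54973688 0.12559282 1.08286639]
top 359.6204977755598 255.08000897583602 191.75012257385782 [[-0.02402689 -0.9997089   0.00219454]
 [-0.99409969  0.02365971 -0.1058585 ]
 [ 0.10577576 -0.00472504 -0.99437878]] [0.03248446 0.57631969 0.89381741]
```

View pics/top0.png

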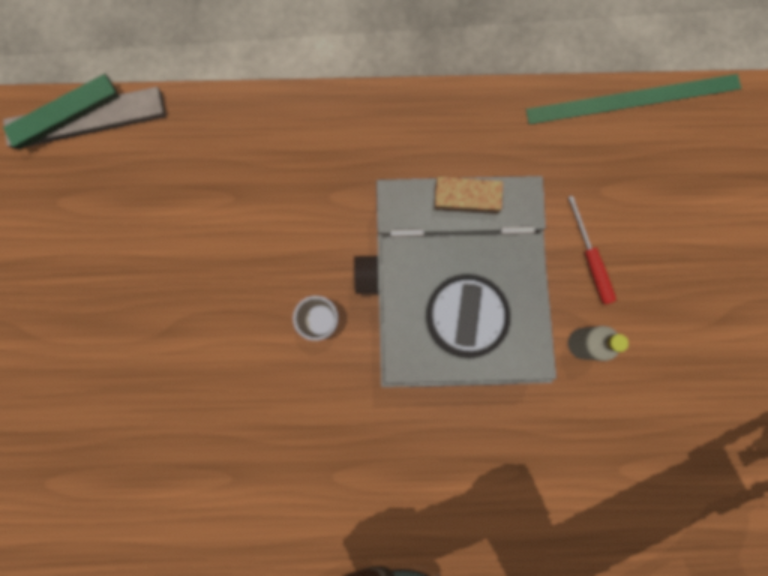

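View pics/side0.png

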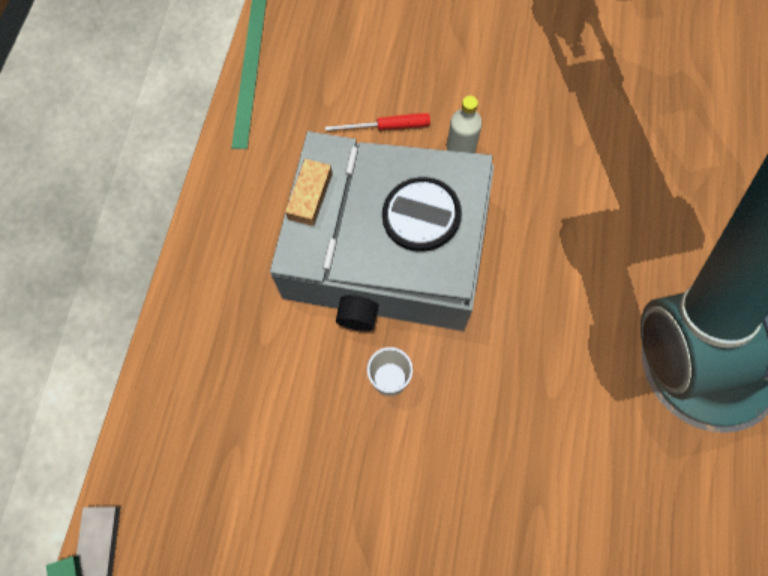

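The top view shows the box with the disc at about (468,315) of the 768x576 picture, its slot almost along world x, and the sanding block on the deck at (470,195). The cup is at (318,318), the bottle at (605,343) and the driver at (592,250). The side view shows the disc at (421,212). Next I triangulate the disc centre and get the slot and box angles.

```bash
cat > h.py <<'E'
import numpy as np, cv2
from scipy.spatial.transform import Rotation as Ro
def ray(c,uv):
    d=c["R"].T@np.array([(uv[0]-c["cx"])/c["fx"],(uv[1]-c["cy"])/c["fy"],1]); return -c["R"].T@c["t"],d
def onz(c,uv,z):
    o,d=ray(c,uv); return o+d*(z-o[2])/d[2]
def tri(c1,u1,c2,u2):
    o1,d1=ray(c1,u1);o2,d2=ray(c2,u2)
    k=np.linalg.lstsq(np.c_[d1,-d2],o2-o1,rcond=None)[0]
    a,b=o1+k[0]*d1,o2+k[1]*d2; return (a+b)/2,np.linalg.norm(a-b)
def disc(c,guess,r):
    """disc ellipse and slot contour near guess (512-scale pixels)"""
    g=c["img"].min(2).astype(np.uint8); m=np.zeros_like(g); cv2.circle(m,guess,r,255,-1)
    w=((g>150)&(m>0)).astype(np.uint8)
    cs=cv2.findContours(w,cv2.RETR_EXTERNAL,cv2.CHAIN_APPROX_NONE)[0]
    hull=cv2.convexHull(max(cs,key=cv2.contourArea)); e=cv2.fitEllipse(hull)
    f=np.zeros_like(g); cv2.fillConvexPoly(f,hull,1); s=((f>0)&(w==0)).astype(np.uint8)
    s=cv2.morphologyEx(s,cv2.MORPH_OPEN,np.ones((3,3),np.uint8))
    sc=max(cv2.findContours(s,cv2.RETR_EXTERNAL,cv2.CHAIN_APPROX_NONE)[0],key=cv2.contourArea)
    return e,sc
E
python3 - <<'E'
from h import *; import pickle
d=pickle.load(open("c0.pkl","rb")); T,S=d["top"],d["side"]
et,st=disc(T,(312,210),27); es,ss=disc(S,(281,142),25)
print(et,es)
P,e=tri(T,et[0],S,es[0]); print("disc top",P,e)
for c,s in((T,st),(S,ss)):
    r=cv2.minAreaRect(s); b=cv2.boxPoints(r); W=np.array([onz(c,p,P[2])[:2] for p in b])
    v=[W[1]-W[0],W[2]-W[1]]; v.sort(key=np.linalg.norm); L=v[1]*np.sign(v[1][0])
    print("slot ang",np.degrees(np.arctan2(L[1],L[0])),[np.linalg.norm(x) for x in v],W.mean(0))
o=onz(T,(et[0][0]+et[1][0]/2,et[0][1]),P[2])-onz(T,et[0],P[2]);print("disc r",np.linalg.norm(o))
# box yaw: deck rear corners (top view) at z .132
for q in ([(377,181),(543,177)],[(379,233),(545,233)]):
    a,b=[onz(T,np.array(p)*2/3,.132) for p in q]; print(a,b,np.linalg.norm(a-b),"yaw",np.degrees(np.arctan2(*(a-b)[[1,0]]))-90)
from workcell import bot
s=bot.read_state(); R=Ro.from_rotvec(s["tcp_rot"]).as_matrix();print(R.round(3),s["q"])
for n,p,z in(("glue cap",(619,343),.15),("cup",(318,318),.075)): print(n,onz(T,np.array(p)*2/3,z))
E
```

```text
Traceback (most recent call last):
  File "h.py", line 19, in disc
    sc=max(cv2.findContours(s,cv2.RETR_EXTERNAL,cv2.CHAIN_APPROX_NONE)[0],key=cv2.contourArea)
ValueError: max() iterable argument is empty
```

```bash
sed -i 's/hull=cv2.convexHull(max(cs,key=cv2.contourArea))/hull=cv2.convexHull(np.vstack([k for k in cs if cv2.contourArea(k)>40]))/' h.py
cat > m.py <<'E'
from h import *; import pickle
d=pickle.load(open("c0.pkl","rb")); T,S=d["top"],d["side"]
et,st=disc(T,(312,210),27); es,ss=disc(S,(281,142),25)
print(et,es)
P,e=tri(T,et[0],S,es[0]); print("disc top",P,e)
for c,s in((T,st),(S,ss)):
    r=cv2.minAreaRect(s); b=cv2.boxPoints(r); W=np.array([onz(c,p,P[2])[:2] for p in b])
    v=[W[1]-W[0],W[2]-W[1]]; v.sort(key=np.linalg.norm); L=v[1]*np.sign(v[1][0])
    print("slot ang",np.degrees(np.arctan2(L[1],L[0])),[np.linalg.norm(x) for x in v],W.mean(0))
o=onz(T,(et[0][0]+et[1][0]/2,et[0][1]),P[2])-onz(T,et[0],P[2]);print("disc r",np.linalg.norm(o))
for q in ([(377,181),(543,177)],[(379,233),(545,233)]):
    a,b=[onz(T,np.array(p)*2/3,.132) for p in q]; print(a,b,np.linalg.norm(a-b),"yaw",np.degrees(np.arctan2(*(a-b)[[1,0]]))-90)
from workcell import bot
s=bot.read_state(); R=Ro.from_rotvec(s["tcp_rot"]).as_matrix();print(R.round(3),s["q"])
for n,p,z in(("glue cap",(619,343),.15),("cup",(318,318),.075)): print(n,onz(T,np.array(p)*2/3,z))
E
python3 m.py
```

```text
((311.9841003417969, 209.78216552734375), (43.96303176879883, 45.922916412353516), 117.8994140625) ((280.5252685546875, 141.0970001220703), (39.79041290283203, 44.200477600097656), 78.98712921142578)
disc top [ 0.52081988 -0.10473888  0.16017215] 0.0009579458072474882
slot ang -9.317338154540957 [np.float64(0.033393056119958645), np.float64(0.09209230944107856)] [ 0.52085411 -0.10461489]
slot ang -7.967007309387549 [np.float64(0.02811498514726106), np.float64(0.09207454589434363)] [ 0.52149104 -0.10658205]
disc r 0.04831638237380511
[0.73327701 0.0239143  0.132     ] [ 0.73363997 -0.2350426   0.132     ] 0.2589571560774698 yaw 0.08030661191952504
[0.65090586 0.02272021 0.132     ] [ 0.64487311 -0.23319936  0.132     ] 0.2559906667637634 yaw -1.3503723926248767
[[ 0.9    0.436 -0.001]
 [ 0.436 -0.9    0.002]
 [ 0.    -0.002 -1.   ]] [-1.15692400e+00  2.64712985e-01  1.60526125e+00  3.39020199e-05
  1.27367532e+00 -3.69206839e-02]
glue cap [ 0.47373945 -0.3276132   0.15      ]
cup [0.52520613 0.12478973 0.075     ]
```

Disc top at (0.521, -0.105, 0.160): expected height about 0.164, radius about right. Slot is at about -9° and box yaw about 0°, so cam ≈ 0.15. I move over it with the fingers half closed.

>>> {"api": "step_arm", "payload": {"series": [{"x": 0, "y": 0, "z": -0.08, "grip": -0.06}, {"x": 0.842, "y": -0.708, "z": -0.08, "az": -1, "grip": -0.06}, {"x": 0.842, "y": -0.708, "z": -0.08, "az": -1, "grip": -0.06}, {"x": 0.842, "y": -0.708, "z": -0.08, "az": -1, "grip": -0.06}, {"x": 0.842, "y": -0.708, "z": -0.08, "az": -1, "grip": -0.06}, {"x": 0.842, "y": -0.708, "z": -0.08, "az": -1, "grip": -0.06}, {"x": 0.842, "y": -0.708, "z": -0.08, "az": -1, "grip": -0.06}, {"x": 0.842, "y": -0.708, "z": -0.08, "az": -1, "grip": -0.06}, {"x": 0.842, "y": -0.708, "z": -0.08, "az": -1, "grip": -0.06}, {"x": 0.842, "y": -0.708, "z": -0.08, "az": -1, "grip": -0.06}, {"x": 0.842, "y": -0.708, "z": -0.08, "az": -1, "grip": -0.06}, {"x": 0.842, "y": -0.708, "z": -0.08, "az": -1, "grip": -0.06}]}}

```text
validation failed for argument at $.se...
```

>>> {"api": "step_arm", "payload": {"series": [{"az": -0.84, "grip": -0.06}, {"az": -0.84, "grip": -0.06}, {"az": -0.84, "grip": -0.06}, {"az": -0.84, "grip": -0.06}, {"az": -0.84, "grip": -0.06}]}}

```text
validation failed for argument at $.se...
```

```bash
cat > st.py <<'E'
from h import *; from workcell import bot
s=bot.read_state(); R=Ro.from_rotvec(s["tcp_rot"]).as_matrix()
print(s["time"],s["tool_pos"].round(4),"y-axis deg",np.degrees(np.arctan2(R[1,1],R[0,1])).round(2),"tilt",R[:,2].round(4),"F",s["wrist_force"].round(2),"M",s["torque"].round(3),"w",s["width"],"q6",s["q"][5])
P=np.array([.518,-.1048,.19]); print("to go (tool, norm)",(R.T@(P-s["tool_pos"])/.5).round(4))
E
python3 st.py
python3 - <<'E'
from workcell import imaging
import cv2,numpy as np,pickle
d={n:imaging.read_camera(n) for n in("side","top")}; pickle.dump(d,open("c1.pkl","wb"))
a=d["top"]["img"][130:290,230:400];b=d["side"]["img"][60:220,200:370]
cv2.imwrite("pics/near1.png",cv2.resize(np.hstack([a,b])[:,:,::-1],(800,376),interpolation=cv2.INTER_CUBIC))
E
```

```text
0.1 [ 0.2938 -0.6069  0.2097] y-axis deg -64.17 tilt [-8.0e-04  1.9e-03 -1.0e+00] F [ 0.61  0.5  -0.52] M [ 0.054  0.035 -0.008] w 1.0012434141369144 q6 -0.036920683949519625
to go (tool, norm) [ 0.8411 -0.7085  0.041 ]
```

View pics/near1.png

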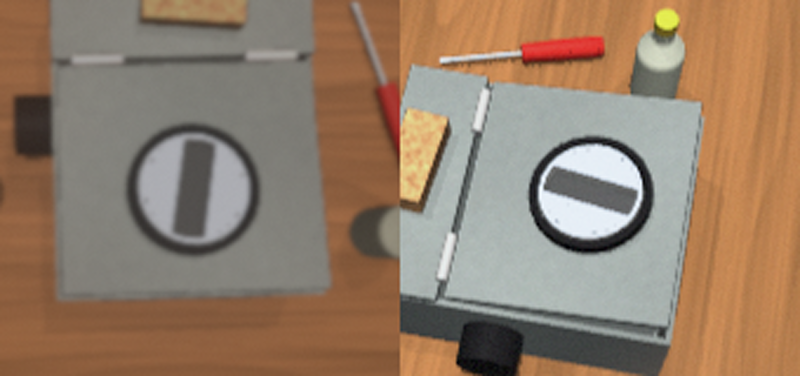

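The arm hasn't moved: the picture still shows the bare disc, because both calls failed validation at some field. I try one row with every field given.

>>> {"api": "step_arm", "payload": {"series": [{"x": 0.0, "y": 0.0, "z": -0.08, "ax": 0.0, "ay": 0.0, "az": 0.0, "grip": -0.06}]}}

```text
time: 0.3
tool_pos: [0.2922, -0.6033, 0.2431]
tcp_rot: [-3.048, -0.699, 0.004]
wrist_force: [0.9, 0.1, -1.0]
width: 0.858
grip_force: 0.0
```

>>> {"api": "step_arm", "payload": {"series": [{"z": -0.01}]}}

```text
validation failed for argument at $.se...
```

Every row needs all seven fields. I go on with the move, using the shift measured from the lifted pose.

>>> {"api": "step_arm", "payload": {"series": [{"x": 0.842, "y": -0.708, "z": 0, "ax": 0, "ay": 0, "az": -1, "grip": -0.06}, {"x": 0.842, "y": -0.708, "z": 0, "ax": 0, "ay": 0, "az": -1, "grip": -0.06}, {"x": 0.842, "y": -0.708, "z": 0, "ax": 0, "ay": 0, "az": -1, "grip": -0.06}, {"x": 0.842, "y": -0.708, "z": 0, "ax": 0, "ay": 0, "az": -1, "grip": -0.06}, {"x": 0.842, "y": -0.708, "z": 0, "ax": 0, "ay": 0, "az": -1, "grip": -0.06}, {"x": 0.842, "y": -0.708, "z": 0, "ax": 0, "ay": 0, "az": -1, "grip": -0.06}, {"x": 0.842, "y": -0.708, "z": 0, "ax": 0, "ay": 0, "az": -1, "grip": -0.06}, {"x": 0.842, "y": -0.708, "z": 0, "ax": 0, "ay": 0, "az": -1, "grip": -0.06}, {"x": 0.842, "y": -0.708, "z": 0, "ax": 0, "ay": 0, "az": -1, "grip": -0.06}, {"x": 0.842, "y": -0.708, "z": 0, "ax": 0, "ay": 0, "az": -1, "grip": -0.06}, {"x": 0.842, "y": -0.708, "z": 0, "ax": 0, "ay": 0, "az": -1, "grip": -0.06}, {"x": 0.842, "y": -0.708, "z": 0, "ax": 0, "ay": 0, "az": -1, "grip": -0.06}]}}

```text
time: 1.5
tool_pos: [0.5204, -0.1001, 0.2509]
tcp_rot: [-2.77, -1.479, -0.003]
wrist_force: [-0.2, -0.0, 1.1]
width: 0.53
grip_force: 0.0
```

>>> {"api": "step_arm", "payload": {"series": [{"x": 0, "y": 0, "z": 0, "ax": 0, "ay": 0, "az": -0.84, "grip": -0.06}, {"x": 0, "y": 0, "z": 0, "ax": 0, "ay": 0, "az": -0.84, "grip": -0.06}, {"x": 0, "y": 0, "z": 0, "ax": 0, "ay": 0, "az": -0.84, "grip": -0.06}, {"x": 0, "y": 0, "z": 0, "ax": 0, "ay": 0, "az": -0.84, "grip": -0.06}, {"x": 0, "y": 0, "z": 0, "ax": 0, "ay": 0, "az": -0.84, "grip": -0.06}]}}

```text
time: 2.0
tool_pos: [0.5185, -0.1061, 0.2508]
tcp_rot: [-2.392, -2.036, 0.001]
wrist_force: [-0.4, -0.3, 0.6]
width: 0.525
grip_force: 0.0
```

```bash
python3 st.py
python3 - <<'E'
from workcell import imaging
import cv2,numpy as np,pickle
d={n:imaging.read_camera(n) for n in("side","top")}; pickle.dump(d,open("c1.pkl","wb"))
a=d["top"]["img"][130:290,230:400];b=d["side"]["img"][60:220,200:370]
cv2.imwrite("pics/near2.png",cv2.resize(np.hstack([a,b])[:,:,::-1],(800,376),interpolation=cv2.INTER_CUBIC))
E
```

```text
2.0 [ 0.5185 -0.1061  0.2508] y-axis deg -9.2 tilt [-4.e-04 -1.e-04 -1.e+00] F [-0.36 -0.31  0.6 ] M [0.043 0.024 0.011] w 0.5252333265852874 q6 -0.08814323122156124
to go (tool, norm) [ 0.0023 -0.0013  0.1216]
```

View pics/near2.png

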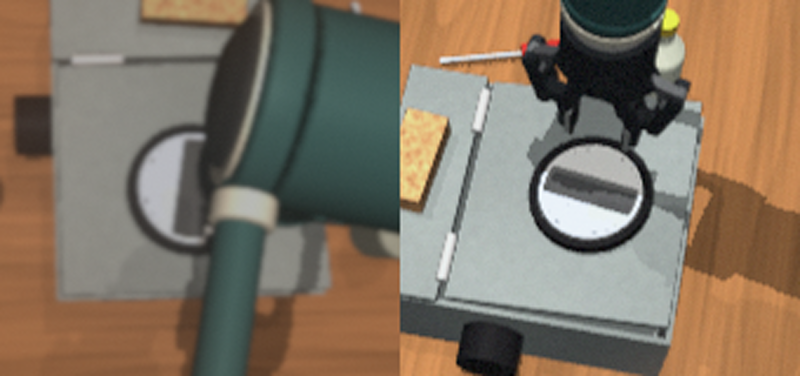

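The fingers hang over the slot, in line with it (tips at about (570,120) and (630,135) in the right half, still 90 mm above). I go down into the slot.

>>> {"api": "step_arm", "payload": {"series": [{"x": 0.0023, "y": -0.001, "z": 0.1, "ax": 0, "ay": 0, "az": 0, "grip": -0.06}, {"x": 0.0023, "y": -0.001, "z": 0.14, "ax": 0, "ay": 0, "az": 0, "grip": -0.06}, {"x": 0.0023, "y": -0.001, "z": 0.16, "ax": 0, "ay": 0, "az": 0, "grip": -0.06}, {"x": 0.0023, "y": -0.001, "z": 0.18, "ax": 0, "ay": 0, "az": 0, "grip": -0.06}, {"x": 0.0023, "y": -0.001, "z": 0.19, "ax": 0, "ay": 0, "az": 0, "grip": -0.06}, {"x": 0.0023, "y": -0.001, "z": 0.195, "ax": 0, "ay": 0, "az": 0, "grip": -0.06}, {"x": 0.0023, "y": -0.001, "z": 0.195, "ax": 0, "ay": 0, "az": 0, "grip": -0.06}]}}

```text
time: 2.8
tool_pos: [0.519, -0.1045, 0.1542]
tcp_rot: [2.388, 2.04, 0.001]
wrist_force: [-0.6, -0.1, -0.8]
width: 0.529
grip_force: 0.0
```

```bash
python3 st.py
python3 - <<'E'
from workcell import imaging
import cv2
b=imaging.read_camera("side")["img"][60:220,200:370]
cv2.imwrite("pics/near3.png",cv2.resize(b[:,:,::-1],(600,565),interpolation=cv2.INTER_CUBIC))
E
```

```text
2.8 [ 0.519  -0.1045  0.1542] y-axis deg -8.98 tilt [ 1.1e-03 -3.0e-04 -1.0e+00] F [-0.64 -0.12 -0.83] M [-0.     0.026  0.038] w 0.5290296583438462 q6 -0.08886242665131823
to go (tool, norm) [-0.001  -0.0018 -0.0717]
```

View pics/near3.png

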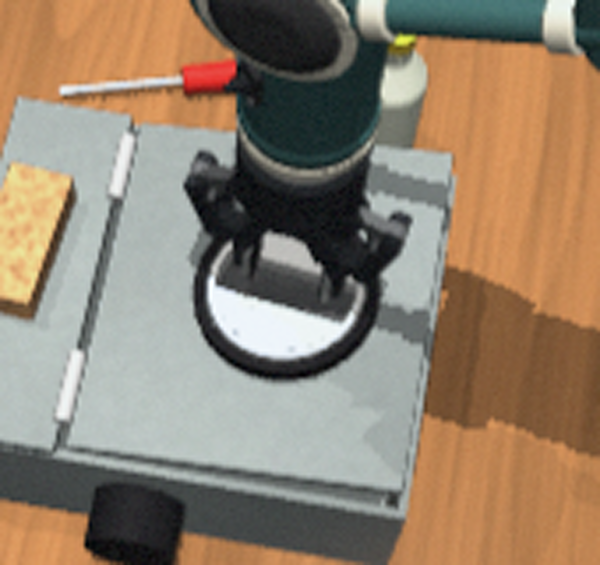

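The fingertips are inside the slot, at about (245,270) and (330,295), and touch nothing yet. I press down.

>>> {"api": "step_arm", "payload": {"series": [{"x": 0, "y": -0.002, "z": 0.012, "ax": 0, "ay": 0, "az": 0, "grip": -0.06}, {"x": 0, "y": -0.003, "z": 0.024, "ax": 0, "ay": 0, "az": 0, "grip": -0.06}, {"x": 0, "y": -0.004, "z": 0.036, "ax": 0, "ay": 0, "az": 0, "grip": -0.06}, {"x": 0, "y": -0.004, "z": 0.036, "ax": 0, "ay": 0, "az": 0, "grip": -0.06}]}}

```text
time: 3.25
tool_pos: [0.5154, -0.1037, 0.134]
tcp_rot: [-2.387, -2.04, 0.002]
wrist_force: [0.6, 0.8, 0.5]
width: 0.527
grip_force: 0.0
```

```bash
python3 st.py
```

```text
3.25 [ 0.5154 -0.1037  0.134 ] y-axis deg -8.97 tilt [-2.4e-03  6.0e-04 -1.0e+00] F [0.62 0.83 0.48] M [-0.049  0.018 -0.022] w 0.5268833797364405 q6 -0.08937542460333238
to go (tool, norm) [-0.0014  0.0053 -0.1119]
```

>>> {"api": "step_arm", "payload": {"series": [{"x": 0, "y": 0, "z": 0.004, "ax": 0, "ay": 0, "az": 0, "grip": -0.06}, {"x": 0, "y": 0, "z": 0.008, "ax": 0, "ay": 0, "az": 0, "grip": -0.06}, {"x": 0, "y": 0, "z": 0.008, "ax": 0, "ay": 0, "az": 0, "grip": -0.06}]}}

```text
time: 3.55
tool_pos: [0.5164, -0.104, 0.1313]
tcp_rot: [-2.388, -2.041, 0.0]
wrist_force: [-0.4, 0.1, 0.2]
width: 0.531
grip_force: 0.0
```

>>> {"api": "step_arm", "payload": {"series": [{"x": 0, "y": 0, "z": 0.004, "ax": 0, "ay": 0, "az": 0, "grip": -0.06}, {"x": 0, "y": 0, "z": 0.006, "ax": 0, "ay": 0, "az": 0, "grip": -0.06}, {"x": 0, "y": 0, "z": 0.006, "ax": 0, "ay": 0, "az": 0, "grip": -0.06}]}}

```text
time: 3.85
tool_pos: [0.5165, -0.104, 0.1285]
tcp_rot: [2.388, 2.041, -0.0]
wrist_force: [-0.4, -0.7, 0.7]
width: 0.53
grip_force: 0.3
```

>>> {"api": "step_arm", "payload": {"series": [{"x": 0, "y": 0, "z": 0.004, "ax": 0, "ay": 0, "az": 0, "grip": -0.06}, {"x": 0, "y": 0, "z": 0.008, "ax": 0, "ay": 0, "az": 0, "grip": -0.06}, {"x": 0, "y": 0, "z": 0.008, "ax": 0, "ay": 0, "az": 0, "grip": -0.06}]}}

```text
time: 4.15
tool_pos: [0.5163, -0.104, 0.1242]
tcp_rot: [-2.388, -2.041, 0.001]
wrist_force: [-1.2, -0.6, 1.8]
width: 0.525
grip_force: 0.9
```

```bash
python3 st.py
python3 - <<'E'
from workcell import imaging
import cv2
b=imaging.read_camera("side")["img"][60:220,200:370]
cv2.imwrite("pics/near4.png",cv2.resize(b[:,:,::-1],(600,565),interpolation=cv2.INTER_CUBIC))
E
```

```text
4.15 [ 0.5163 -0.104   0.1242] y-axis deg -8.97 tilt [-4.e-04 -1.e-04 -1.e+00] F [-1.24 -0.62  1.77] M [-0.077  0.217  0.082] w 0.5251375838029677 q6 -0.08937428306723957
to go (tool, norm) [-0.0011  0.0035 -0.1315]
```

View pics/near4.png

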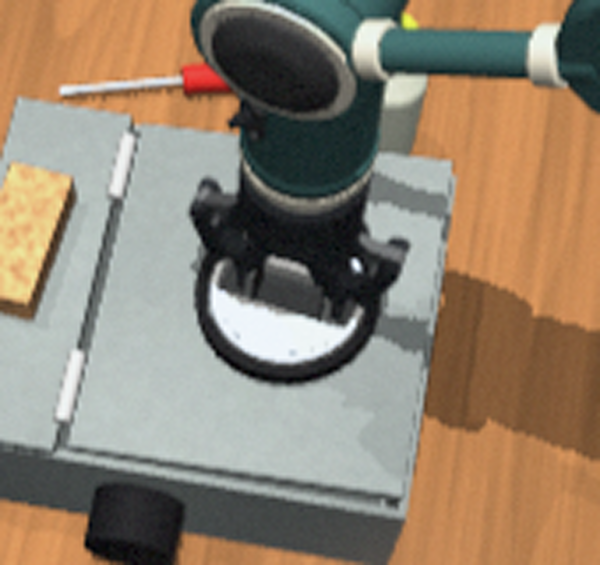

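The hatch has just begun to yield (disc rim a few pixels lower, at y≈382) with light contact force. I press on.

>>> {"api": "step_arm", "payload": {"series": [{"x": 0, "y": 0, "z": 0.006, "ax": 0, "ay": 0, "az": 0, "grip": -0.06}, {"x": 0, "y": 0, "z": 0.012, "ax": 0, "ay": 0, "az": 0, "grip": -0.06}, {"x": 0, "y": 0, "z": 0.016, "ax": 0, "ay": 0, "az": 0, "grip": -0.06}, {"x": 0, "y": 0, "z": 0.016, "ax": 0, "ay": 0, "az": 0, "grip": -0.06}]}}

```text
time: 4.6
tool_pos: [0.5159, -0.104, 0.116]
tcp_rot: [-2.388, -2.04, 0.002]
wrist_force: [-3.8, -1.3, 4.3]
width: 0.528
grip_force: 2.1
```

>>> {"api": "step_arm", "payload": {"series": [{"x": 0, "y": 0, "z": 0.004, "ax": 0, "ay": 0, "az": 0, "grip": -0.06}, {"x": 0, "y": 0, "z": 0.006, "ax": 0, "ay": 0, "az": 0, "grip": -0.06}, {"x": 0, "y": 0, "z": 0.006, "ax": 0, "ay": 0, "az": 0, "grip": -0.06}]}}

```text
time: 4.9
tool_pos: [0.5163, -0.104, 0.1136]
tcp_rot: [-2.388, -2.041, 0.0]
wrist_force: [-4.2, -0.0, 5.9]
width: 0.53
grip_force: 2.7
```

```bash
python3 st.py
```

```text
4.9 [ 0.5163 -0.104   0.1136] y-axis deg -8.98 tilt [-5.e-04  1.e-04 -1.e+00] F [-4.15 -0.02  5.9 ] M [-0.114  0.731  0.016] w 0.5303638251491152 q6 -0.08930429430871352
to go (tool, norm) [-0.0011  0.0036 -0.1529]
```

>>> {"api": "step_arm", "payload": {"series": [{"x": 0, "y": -0.004, "z": 0.002, "ax": 0, "ay": 0, "az": 0, "grip": -0.06}, {"x": 0, "y": -0.004, "z": 0.004, "ax": 0, "ay": 0, "az": 0, "grip": -0.06}, {"x": 0, "y": -0.004, "z": 0.004, "ax": 0, "ay": 0, "az": 0, "grip": -0.06}]}}

```text
time: 5.2
tool_pos: [0.5163, -0.104, 0.1134]
tcp_rot: [2.386, 2.039, 0.004]
wrist_force: [-3.3, -0.4, 11.0]
width: 0.533
grip_force: 5.2
```

>>> {"api": "step_arm", "payload": {"series": [{"x": 0, "y": 0, "z": 0.002, "ax": 0, "ay": 0, "az": 0, "grip": -0.06}, {"x": 0, "y": 0, "z": 0.004, "ax": 0, "ay": 0, "az": 0, "grip": -0.06}, {"x": 0, "y": 0, "z": 0.004, "ax": 0, "ay": 0, "az": 0, "grip": -0.06}]}}

```text
time: 5.5
tool_pos: [0.5164, -0.104, 0.1132]
tcp_rot: [2.386, 2.039, 0.004]
wrist_force: [-7.4, -0.1, 19.4]
width: 0.53
grip_force: 10.4
```

The hatch is hard on its stop (z stays at 0.113, 19 N downwards). I turn clockwise while holding this.

>>> {"api": "step_arm", "payload": {"series": [{"x": 0, "y": 0, "z": 0, "ax": 0, "ay": 0, "az": 0.15, "grip": -0.06}, {"x": 0, "y": 0, "z": 0, "ax": 0, "ay": 0, "az": 0.3, "grip": -0.06}, {"x": 0, "y": 0, "z": 0, "ax": 0, "ay": 0, "az": 0.45, "grip": -0.06}, {"x": 0, "y": 0, "z": 0, "ax": 0, "ay": 0, "az": 0.6, "grip": -0.06}, {"x": 0, "y": 0, "z": 0, "ax": 0, "ay": 0, "az": 0.75, "grip": -0.06}, {"x": 0, "y": 0, "z": 0, "ax": 0, "ay": 0, "az": 0.75, "grip": -0.06}]}}

```text
time: 6.1
tool_pos: [0.5168, -0.1037, 0.1132]
tcp_rot: [2.74, 1.532, 0.006]
wrist_force: [-6.5, 1.9, 19.5]
width: 0.529
grip_force: 9.9
```

```bash
python3 st.py
```

```text
6.1 [ 0.5168 -0.1037  0.1132] y-axis deg -31.59 tilt [ 4.7e-03 -1.0e-04 -1.0e+00] F [-6.52  1.87 19.54] M [ 0.496  1.363 -0.053] w 0.5285135772222995 q6 0.3048204413604171
to go (tool, norm) [-0.0003  0.0038 -0.1535]
```

Good, the press is steady. I keep turning.

>>> {"api": "step_arm", "payload": {"series": [{"x": 0, "y": 0, "z": 0, "ax": 0, "ay": 0, "az": 0.2, "grip": -0.06}, {"x": 0, "y": 0, "z": 0, "ax": 0, "ay": 0, "az": 0.4, "grip": -0.06}, {"x": 0, "y": 0, "z": 0, "ax": 0, "ay": 0, "az": 0.6, "grip": -0.06}, {"x": 0, "y": 0, "z": 0, "ax": 0, "ay": 0, "az": 0.8, "grip": -0.06}, {"x": 0, "y": 0, "z": 0, "ax": 0, "ay": 0, "az": 1, "grip": -0.06}, {"x": 0, "y": 0, "z": 0, "ax": 0, "ay": 0, "az": 1, "grip": -0.06}]}}

```text
time: 6.7
tool_pos: [0.5173, -0.1037, 0.1133]
tcp_rot: [3.044, 0.769, 0.009]
wrist_force: [-4.6, 1.1, 19.3]
width: 0.533
grip_force: 9.3
```

```bash
python3 st.py
```

```text
6.7 [ 0.5173 -0.1037  0.1133] y-axis deg -61.63 tilt [ 5.9e-03 -1.0e-04 -1.0e+00] F [-4.63  1.1  19.32] M [ 0.504  0.942 -0.051] w 0.5332341858604712 q6 0.8290026837383132
to go (tool, norm) [ 0.0009  0.0031 -0.1535]
```

>>> {"api": "step_arm", "payload": {"series": [{"x": 0, "y": 0, "z": 0, "ax": 0, "ay": 0, "az": 0.2, "grip": -0.06}, {"x": 0, "y": 0, "z": 0, "ax": 0, "ay": 0, "az": 0.4, "grip": -0.06}, {"x": 0, "y": 0, "z": 0, "ax": 0, "ay": 0, "az": 0.6, "grip": -0.06}, {"x": 0, "y": 0, "z": 0, "ax": 0, "ay": 0, "az": 0.8, "grip": -0.06}, {"x": 0, "y": 0, "z": 0, "ax": 0, "ay": 0, "az": 0.9, "grip": -0.06}, {"x": 0, "y": 0, "z": 0, "ax": 0, "ay": 0, "az": 0.9, "grip": -0.06}]}}

```text
time: 7.3
tool_pos: [0.5178, -0.1039, 0.1133]
tcp_rot: [3.14, 0.04, 0.011]
wrist_force: [-4.0, 0.2, 17.5]
width: 0.532
grip_force: 8.6
```

>>> {"api": "step_arm", "payload": {"series": [{"x": 0, "y": 0, "z": 0, "ax": 0, "ay": 0, "az": 0.1, "grip": -0.06}, {"x": 0, "y": 0, "z": 0, "ax": 0, "ay": 0, "az": 0.2, "grip": -0.06}, {"x": 0, "y": 0, "z": 0, "ax": 0, "ay": 0, "az": 0.2, "grip": -0.06}]}}

```text
time: 7.6
tool_pos: [0.5185, -0.1042, 0.1133]
tcp_rot: [3.138, -0.124, 0.013]
wrist_force: [-2.6, 0.0, 14.7]
width: 0.53
grip_force: 7.8
```

```bash
python3 st.py
```

```text
7.6 [ 0.5185 -0.1042  0.1133] y-axis deg -94.54 tilt [ 0.0083 -0.0013 -1.    ] F [-2.59  0.03 14.7 ] M [ 0.137  0.371 -0.025] w 0.5304330672401093 q6 1.403633924092857
to go (tool, norm) [ 0.0005  0.0014 -0.1534]
```

>>> {"api": "step_arm", "payload": {"series": [{"x": 0, "y": 0, "z": 0.001, "ax": 0, "ay": 0, "az": 0.1, "grip": -0.06}, {"x": 0, "y": 0, "z": 0.002, "ax": 0, "ay": 0, "az": 0.2, "grip": -0.06}, {"x": 0, "y": 0, "z": 0.002, "ax": 0, "ay": 0, "az": 0.2, "grip": -0.06}]}}

```text
time: 7.9
tool_pos: [0.5172, -0.1036, 0.1132]
tcp_rot: [3.128, -0.279, 0.008]
wrist_force: [-8.8, 4.3, 24.9]
width: 0.53
grip_force: 40.4
```

```bash
python3 st.py
```

```text
7.9 [ 0.5172 -0.1036  0.1132] y-axis deg -100.21 tilt [ 0.0052 -0.0012 -1.    ] F [-8.76  4.26 24.87] M [0.697 1.31  1.948] w 0.5303693990289039 q6 1.5039673846043504
to go (tool, norm) [ 0.0029  0.0022 -0.1536]
```

The moment jumped to 1.9 N m, so the fastener is on its stop. I turn back within the slot's play and lift straight up.

>>> {"api": "step_arm", "payload": {"series": [{"x": 0, "y": 0, "z": 0, "ax": 0, "ay": 0, "az": -0.1, "grip": -0.06}, {"x": 0, "y": 0, "z": -0.004, "ax": 0, "ay": 0, "az": -0.2, "grip": -0.06}, {"x": 0, "y": 0, "z": -0.012, "ax": 0, "ay": 0, "az": -0.25, "grip": -0.06}, {"x": 0, "y": 0, "z": -0.03, "ax": 0, "ay": 0, "az": -0.25, "grip": -0.06}, {"x": 0, "y": 0, "z": -0.06, "ax": 0, "ay": 0, "az": -0.25, "grip": -0.06}, {"x": 0, "y": 0, "z": -0.15, "ax": 0, "ay": 0, "az": -0.25, "grip": -0.06}, {"x": 0, "y": 0, "z": -0.25, "ax": 0, "ay": 0, "az": -0.25, "grip": -0.06}, {"x": 0, "y": 0, "z": -0.3, "ax": 0, "ay": 0, "az": -0.25, "grip": -0.06}, {"x": 0, "y": 0, "z": -0.3, "ax": 0, "ay": 0, "az": -0.25, "grip": -0.06}, {"x": 0, "y": 0, "z": -0.3, "ax": 0, "ay": 0, "az": -0.25, "grip": -0.06}]}}

```text
time: 8.9
tool_pos: [0.5147, -0.1037, 0.2591]
tcp_rot: [3.14, -0.082, 0.002]
wrist_force: [0.6, 0.7, -0.9]
width: 0.531
grip_force: 0.0
```

```bash
python3 st.py
python3 - <<'E'
from workcell import imaging
import cv2
b=imaging.read_camera("side")["img"][60:220,180:370]
cv2.imwrite("pics/near5.png",cv2.resize(b[:,:,::-1],(670,565),interpolation=cv2.INTER_CUBIC))
E
```

```text
8.9 [ 0.5147 -0.1037  0.2591] y-axis deg -92.99 tilt [ 1.2e-03 -3.0e-04 -1.0e+00] F [ 0.62  0.7  -0.95] M [ 0.004 -0.003  0.047] w 0.5308118520317435 q6 1.3767067573859277
to go (tool, norm) [0.0065 0.0017 0.1381]
```

View pics/near5.png

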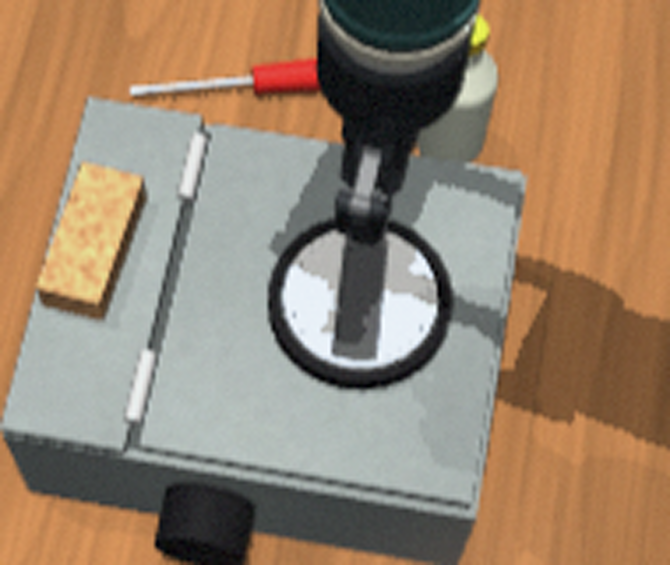

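The hatch looks flush and the slot, from (355,355) to (370,240), is about parallel to the hinge line. I check its angle by rays: slot edge against hinge line and hatch edge.

Run:
```python
from h import *; from workcell import imaging
c=imaging.read_camera("side"); f=lambda p:(180+p[0]*190/670,60+p[1]*160/565)
def ang(a,b,z):
    a,b=[onz(c,f(p),z) for p in(a,b)]; v=a-b; return np.degrees(np.arctan2(v[1],v[0])).round(1),a.round(3),b.round(3)
print("slot L",ang((333,355),(344,248),.15)); print("slot R",ang((377,358),(387,250),.15))
print("hinge",ang((131,448),(203,133),.132)); print("front edge",ang((472,507),(523,178),.132))
```

```text
slot L (np.float64(94.6), array([ 0.527, -0.058,  0.15 ]), array([ 0.533, -0.137,  0.15 ]))
slot R (np.float64(94.6), array([ 0.498, -0.061,  0.15 ]), array([ 0.505, -0.141,  0.15 ]))
hinge (np.float64(90.4), array([0.647, 0.024, 0.132]), array([ 0.648, -0.218,  0.132]))
front edge (np.float64(89.9), array([0.421, 0.023, 0.132]), array([ 0.421, -0.224,  0.132]))
```

The slot reads about 4° short of the stop, inside the 9.7° allowed, but by hand-read pixels. I move the arm aside to check with both cameras.

>>> {"api": "step_arm", "payload": {"series": [{"x": 0, "y": 0.5, "z": 0, "ax": 0, "ay": 0, "az": 0, "grip": -0.06}, {"x": 0, "y": 0.5, "z": 0, "ax": 0, "ay": 0, "az": 0, "grip": -0.06}, {"x": 0, "y": 0.5, "z": 0, "ax": 0, "ay": 0, "az": 0, "grip": -0.06}, {"x": 0, "y": 0.5, "z": 0, "ax": 0, "ay": 0, "az": 0, "grip": -0.06}, {"x": 0, "y": 0.5, "z": 0, "ax": 0, "ay": 0, "az": 0, "grip": -0.06}, {"x": 0, "y": 0.5, "z": 0, "ax": 0, "ay": 0, "az": 0, "grip": -0.06}]}}

```text
time: 9.6
tool_pos: [0.4994, -0.3584, 0.2552]
tcp_rot: [-3.14, 0.09, 0.007]
wrist_force: [-0.6, 0.6, 0.3]
width: 0.533
grip_force: 0.0
```

Run:
```python
from h import *; from workcell import imaging
T,S=imaging.read_camera("top"),imaging.read_camera("side")
et,st=disc(T,(312,213),27); es,ss=disc(S,(282,145),25)
P,e=tri(T,et[0],S,es[0]); print("disc top",P,e)
for c,s in((T,st),(S,ss)):
    W=np.array([onz(c,p[0],P[2])[:2] for p in s]); r=cv2.minAreaRect((W*1000).astype(np.float32)); b=cv2.boxPoints(r)
    v=sorted([b[1]-b[0],b[2]-b[1]],key=np.linalg.norm); L=v[1]; print("slot ang",np.degrees(np.arctan2(L[1],L[0]))%180,[np.linalg.norm(x) for x in v])
    x=cv2.fitLine((W*1000).astype(np.float32),cv2.DIST_L2,0,.01,.01).ravel(); print("fit",np.degrees(np.arctan2(x[1],x[0]))%180)
cv2.imwrite("pics/top2.png",cv2.resize(T["img"][80:300,180:440][:,:,::-1],(780,600)))
```

```text
disc top [ 0.51732756 -0.10442091  0.14742966] 0.0008773868574228968
slot ang 93.80031 [np.float32(32.28388), np.float32(94.07886)]
fit 94.08885
slot ang 94.227585 [np.float32(29.706194), np.float32(90.81809)]
fit 93.91286
```

View pics/top2.png

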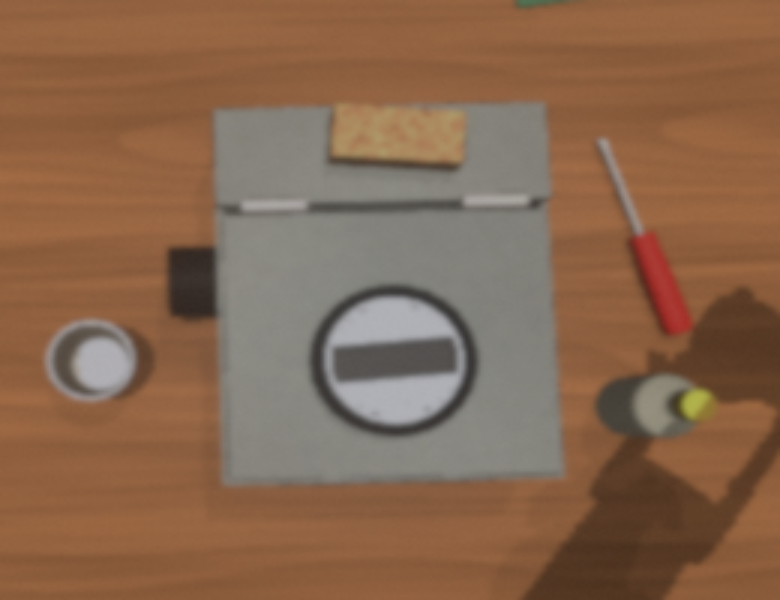

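Hatch and slot are good. The disc dropped 13 mm and stays down unheld. The slot, from (335,363) to (458,355), lies within about 4° of the hinge line, against 9.7° allowed. All bystanders are where they were and the arm is clear of everything, so I hand in.

```bash
python3 -c "
from workcell import bot
print(bot.finish_job())"
```

```text
the job is handed in; nothing more can be done
None
```

I pressed the hatch shut, turned the fastener clockwise to its stop and handed the job in at about 10 s; the hatch stayed down after I let go, the slot rests about 3–4° short of its stop (9.7° allowed), the four bystanders look unmoved, and no verdict was returned.

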